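# Turn a specimen carrier to its slots and press it into the spring magazine

### The arm

A 6-joint arm with a two-finger parallel gripper is mounted at the origin on the work surface. World frame = base frame: x ahead of the robot, y to its left, z up, the work surface at z = 0. Lengths are in m, angles in rad, forces in N, time in s.
With the tool pointing down it reaches from about 0.3 to 0.85 m from the base axis. Payload 4.2 kg.
Tool frame: the origin (TCP) lies midway between the tips of the shut fingers; the grasp point (between the pads) lies r.grip_depth behind it (r.grip_depth is the distance from the TCP to the grasp point, in m); z points along the fingers, y is the direction in which the jaws open and shut (so a half turn about z gives the same grasp; the last joint's range is limited). The gripper opens to 91 mm and grips with 3 to 60 N. Pads are 32 mm wide; open, the fingers measure 118 mm over their backs; the gripper's body (76 mm by 178 mm) begins 60 mm behind the grasp point.
Start: joints at [1.188, 0.32, 1.565, -0, 1.257, -0.02], TCP at [0.204, 0.538, 0.214] pointing down, gripper open.
Joint ranges: [-3.11, 3.11], [-0.84, 2.01], [0.21, 2.61], [-1.34, 4.49], [0.05, 2.63], [-2.56, 2.56]. Speed limits (rad/s): [2.57, 2.57, 3.14, 3.14, 3.14, 3.14].

### API

Orientations are given as [roll, pitch, yaw] about the fixed x, y, z axes, in that order (R = Rz(yaw) Ry(pitch) Rx(roll)).
In Python, from plant import r gives the robot as it stands.
- The arm moves only by the tool play_rows, never from a script. Its argument "commands" is a list of rows, each an object with "grip": the opening, from 0 (shut) to 1 (fully open); "slide": the shift along the tool's x, y, z each as a share of 80 cm, from -1 to 1, a list of three; "yaw": the turn about the tool's z as a share of 60 degrees, from -1 to 1. A call has 1 to 20 rows; each row is the pose to reach, as a shift and turn from the pose commanded when the call began, along the tool's axes at that moment; what a row does not reach only later rows make up. A row lasts 1/10 s, in which the tool goes at most 50 mm and 8.59 degrees, less where a joint would pass 70% of its speed; a pose out of reach is approached as far as the arm can. A call with a number of a shift or a turn outside -1 to 1 is refused whole. A call with a gripper value outside its range is refused whole. The fingers move at their own pace and stop on an object; "force" is the grip in N (left out, the last holds). Time passes only in rows, so rows that repeat a pose let the fingers close. It gives the time, the measured TCP pose, the force and the opening at its end, in the units of the state.
- r.get_obs(): the state, without advancing time (a new reading comes with each control period).
- r.get_image(name): name is "scene" or "top"; returns a dict with "image" (420x560x3 uint8, red, green, blue), "range_z" (420x560 float32, m along the optical axis (not along the pixel's ray), 0 where there is no reading), "mtx" (3x3 intrinsics, pixels), "dist_coeffs" ([k1, k2, p1, p2, k3] as OpenCV has them; the pictures are not rectified), "rvec" (rotation vector, rad) and "tvec" (3), from world to camera coordinates, as OpenCV has them. Camera axes: x right, y down, z forward; pixel columns grow to the right and rows downward; lengths in m; the calibration is good to about 2 mm. A picture is of the moment at which its call begins.
- r.hand_in(): hands the job in, once; it reports no verdict.
Trained networks look in a picture, given as the dict that the camera call returned (one of the last four; its "shot" number tells which), for a name from the list of things; names that differ only in an ending like _2 or _b are one class to them, and where a whole thing is asked for, a point or a joint stands for the part that bears it (a point fixed in the world has none). Each returns a list of dicts, best first, with "p" (0 to 1); they miss things now and then, are a little off and sometimes report something else, mostly with a low value. They report only what shows in the picture. A call takes as long as a camera call. They do not tell look-alikes from the thing itself.
- r.look_for(picture, name): "xyz" ([x, y, z] in m, in the coordinates of the camera as it stood for that picture, good to about 4 mm: the middle of the surface that is visible of it).
- r.spot_point(picture, name): "xyz" ([x, y, z] in m, in the coordinates of the camera as it stood for that picture, good to about 4 mm: a listed point, or the origin of a listed thing).
The state is a dict: "time_s": time; "joint_positions": joint angles; "dq": joint speeds; "effort": joint torques, N m; "ee_pos": TCP position; "eef_rot": TCP orientation; "wrist_force": force on the tool from outside, world axes, zero at the start; "ft_torque": the same for the moment, N m; "grip_width": opening from 0.0 (shut) to 1.0 (fully open).
Only numpy, scipy, OpenCV 4.12 (cv2) and the standard library are available. Lean on these libraries where they do the work, as an engineer would, in place of code of your own. Each camera call takes 0.05 s, during which the arm holds its last target.

### The job

A specimen carrier stands in the mouth of the spring-loaded magazine, but turned the wrong way, so its two side lugs cannot enter the two slots. Push the lugs round until they face the slots, then press the carrier down against the spring until both catches have snapped over the lugs and it stays down, level, by itself. Feel for the end stop and do not press hard against it (never more than 30 N on the carrier), and leave the wash bottle, the jar and the rock where they are.

Things in the scene. Friction and masses are not known exactly. Their poses are not given: they have to be found in the camera images.
- magazine: Fixed octagonal aluminium column on a dark base plate 150 x 120 x 12 mm. Origin at the centre of the underside, on the table; z up, on the column axis. Column 120 mm high to its flat top (deck), 72 mm across outside, well 47 mm across inside. Two open slots, 17.5 mm wide, run down through the wall from the deck on its +x and -x sides. All fixed parts and catches lie below the deck.
- deck (a point): Point on the column axis at deck height. In the well below it a sprung lift plate carries the carrier: it pushes up with about 3 N at the top and 0.15 N more per mm of travel. If the carrier is let go before the catches have snapped, the spring lifts it up again.
- slot (a point): Middle of the +x slot's mouth, at deck height, 30 mm from the axis; the other slot is opposite. Outside the wall below each slot, 45 mm from the axis, a dark steel block holds a sprung catch tongue: a lug going down pushes it aside (both together add up to about 4 N), then it snaps back over the lug's top. Stiff rubber ledges (10 N/mm) stop the lugs 2 mm below the latched height.
- carrier: Loose grey plastic carrier, 0.10 to 0.16 kg. Origin at the centre of its underside, z up. Round body 44 mm wide, 34 mm high. Two alike lugs along its +x and -x reach 54 mm from the axis, 14 mm wide, 20 to 34 mm above the origin, rounded underneath. Starts upright on the lift plate, origin 100.5 mm above the magazine's, lugs just clear of the deck; a light sideways push on a lug turns it.
- boss (a point): Centre of the carrier's flat top, 20 mm wide, the end of a cone 38 mm wide at its foot; 80 mm above the carrier's origin. Press here. The carrier latches 29 to 50 mm below its start height; the catch height differs each time and is not reported. Pressing takes at most 8 to 15 N until the ledges, where the force rises sharply.
- lug (a point): Middle of the outer part of the carrier's +x lug, 45 mm from its axis, 27 mm above its origin. Lugs enter the slots if within about 3 degrees of them; otherwise they sit on the deck and the carrier does not go down.
- wash_bottle: White bottle with red cap, 54 mm in diameter, 120 mm high, standing; origin at the centre of its underside. Leave alone.
- jar: Glass jar with steel lid, 56 mm in diameter, 70 mm high, standing; origin at the centre of its underside. Leave alone.
- rock: Pale rock sample, about 60 x 45 x 42 mm, lying; origin at the centre of its underside. Leave alone.
Things that resemble listed ones, but are neither listed nor needed, are in the scene too. Of the things shaped like the magazine, the aluminium one is meant.

How it is judged:
By the outcome, as a careful person would: the job done as asked, in the order asked, and still so for the second after the job is handed in, with the robot touching nothing.
It also fails if it takes over 48 s, if anything falls off the work surface, if the arm or the gripper's body presses on something with over 40 N, if the wrist force passes 120 N, or if a joint passes its speed limit or range.

## Working session

There is one attempt and no reset: what is moved stays moved. The work goes in short steps, Python scripts to look and compute and a tool call to move; the robot and the scene stay as the last step left them, time stands still between calls to the robot, and variables do not carry over. Pictures are saved under pics/ and viewed, and the job is handed in when it is done.

Besides the shell and the picture viewer there is one more tool, called after "Emit:" by a JSON object that holds its "api" and its "payload". play_rows: Moves the arm, as the interface text tells. Its arguments: {"type":"object","properties":{"commands":{"type":"array","items":{"type":"object","properties":{"grip":{"type":"number"},"slide":{"type":"array","items":{"type":"number"}},"yaw":{"type":"number"}}}},"force":{"type":"number"}},"required":["commands"]}

```bash
mkdir -p pics
cat > h.py <<'E'
import numpy as np,cv2
from plant import r
def w(pic,p):
    R=cv2.Rodrigues(np.array(pic["rvec"],float))[0];return R.T@(np.array(p)-np.array(pic["tvec"],float).ravel())
def save(pic,n): cv2.imwrite("pics/"+n,cv2.cvtColor(pic["image"],cv2.COLOR_RGB2BGR))
def px(pic,P): return cv2.projectPoints(np.array(P,float).reshape(-1,1,3),np.array(pic["rvec"],float),np.array(pic["tvec"],float),np.array(pic["mtx"],float),np.array(pic["dist_coeffs"],float))[0].reshape(-1,2)
def cloud(pic):
    z=pic["range_z"];v,u=np.nonzero(z>0)
    n=cv2.undistortPoints(np.stack([u,v],1).astype(float).reshape(-1,1,2),np.array(pic["mtx"],float),np.array(pic["dist_coeffs"],float)).reshape(-1,2)
    zz=z[v,u];C=np.c_[n*zz[:,None],zz]
    R=cv2.Rodrigues(np.array(pic["rvec"],float))[0]
    return (C-np.array(pic["tvec"],float).ravel())@R,u,v
E
python3 - <<'E'
from h import *
print(r.get_obs(), r.grip_depth)
for c in("scene","top"):
    p=r.get_image(c);save(p,c+"1.png")
    print(c,w(p,[0,0,0]))
    for n in("magazine","deck","slot","carrier","boss","lug","wash_bottle","jar","rock"):
        for d in r.spot_point(p,n)[:4]:
            P=w(p,d["xyz"]);print(n,round(d["p"],2),P.round(3),px(p,P).round(0)[0])
E
```

```text
{'time_s': 0.0, 'joint_positions': array([ 1.18800436e+00,  3.20295728e-01,  1.56569137e+00, -3.11166403e-05,
        1.25737685e+00, -2.00109728e-02]), 'dq': array([ 4.26830166e-04, -9.04286486e-04,  2.18082281e-04, -6.54445474e-04,
       -1.15358229e-03, -5.95858810e-05]), 'effort': array([-1.78559738e-03, -4.12461877e+01, -2.31970650e+01,  7.25733046e-02,
        4.58965043e-02, -1.16104393e-04]), 'ee_pos': array([0.20387833, 0.53709888, 0.21311329]), 'eef_rot': array([-3.13982111e+00, -5.86527878e-06,  2.77882127e+00]), 'wrist_force': array([-0.54314358, -0.45570241,  0.43496325]), 'ft_torque': array([ 0.01737492, -0.00320034,  0.02537956]), 'grip_width': 1.0028101131074172} 0.0188
scene [0.84378658 0.52679492 0.98876109]
magazine 0.92 [ 0.516 -0.069 -0.002] [272. 193.]
magazine 0.75 [ 0.311 -0.199 -0.006] [314. 128.]
magazine 0.55 [ 0.346  0.088 -0.003] [366. 210.]
magazine 0.55 [ 0.709 -0.193  0.003] [178. 189.]
deck 0.71 [0.345 0.091 0.12 ] [376. 181.]
deck 0.66 [ 0.309 -0.202  0.12 ] [316.  92.]
deck 0.63 [ 0.515 -0.068  0.117] [272. 163.]
deck 0.57 [ 0.706 -0.191  0.117] [1
[... 581 characters left out ...]
.089 -0.002] [276. 290.]
magazine 0.55 [ 0.309 -0.208 -0.003] [385. 301.]
deck 0.67 [ 0.313 -0.207  0.12 ] [396. 303.]
deck 0.6 [ 0.517 -0.074  0.115] [339. 222.]
deck 0.59 [0.348 0.086 0.117] [276. 291.]
deck 0.59 [ 0.716 -0.191  0.118] [382. 144.]
slot 0.97 [ 0.743 -0.192  0.12 ] [382. 133.]
slot 0.82 [ 0.34  -0.205  0.124] [395. 292.]
slot 0.69 [0.375 0.088 0.121] [275. 280.]
carrier 0.59 [ 0.517 -0.073  0.1  ] [338. 223.]
boss 0.63 [ 0.514 -0.072  0.182] [342. 220.]
lug 0.75 [ 0.519 -0.028  0.125] [321. 221.]
wash_bottle 0.76 [0.567 0.138 0.001] [257. 210.]
jar 0.86 [ 0.532 -0.248 -0.002] [396. 220.]
jar 0.54 [ 0.519 -0.071  0.18 ] [341. 218.]
rock 0.75 [ 0.676 -0.037 -0.002] [319. 170.]
```

Run:
```python
import cv2
a=cv2.imread("pics/scene1.png");b=cv2.imread("pics/top1.png")
cv2.imwrite("pics/s1.png",a)
c=cv2.resize(a[110:240,200:340],None,fx=4,fy=4,interpolation=cv2.INTER_CUBIC)
d=cv2.resize(b[170:280,270:410],None,fx=5,fy=5,interpolation=cv2.INTER_CUBIC)
cv2.imwrite("pics/sc.png",c);cv2.imwrite("pics/tc.png",d)
```

```text
(no output)
```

View pics/scene1.png

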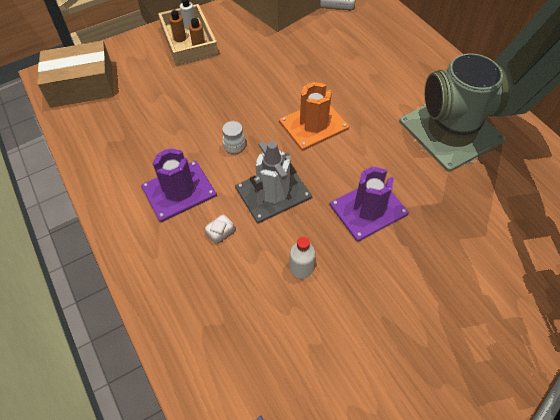

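View pics/top1.png

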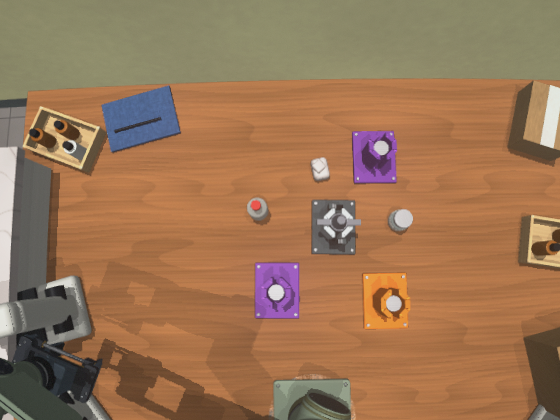

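View pics/sc.png

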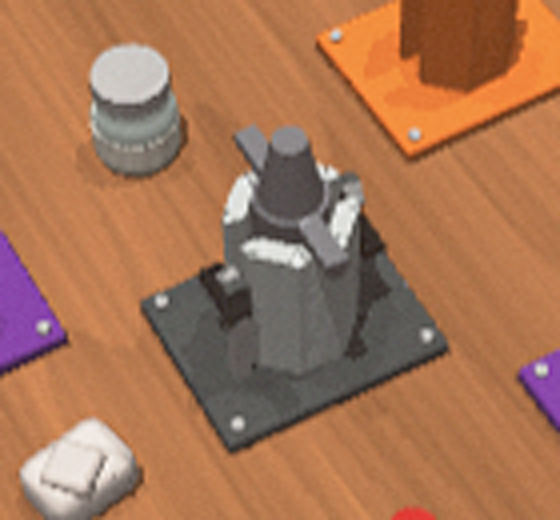

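View pics/tc.png

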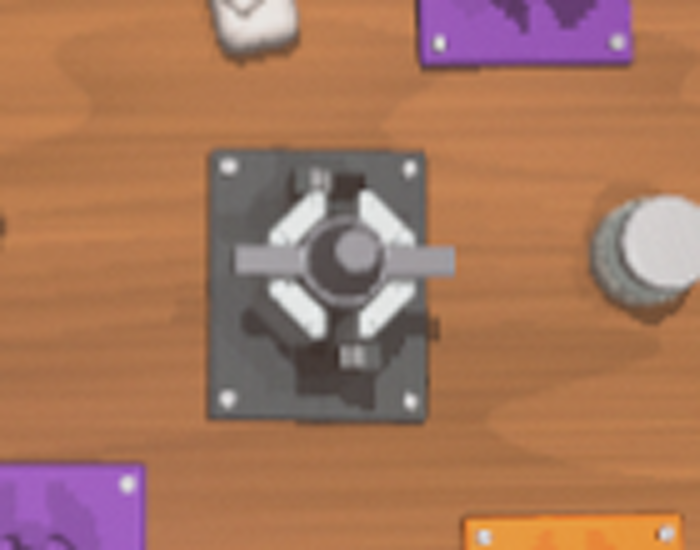

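The lookalikes are two purple columns at scene (178,189) and (366,210), top (375,158) and (276,290), and an orange one at scene (314,128), top (385,301). The target is the aluminium column at scene (272,193), top (331,226). The crops show it carrying the grey carrier with its lugs along ±y, while the steel catch blocks and slots are on ±x. Next I'll measure the axis and the yaws.

```bash
cat > meas.py <<'E'
from h import *
def lugs(p,c,z0=.128,z1=.142,lo=.027):
    X,u,v=cloud(p);d=X-[c[0],c[1],0];rr=np.hypot(d[:,0],d[:,1])
    m=(X[:,2]>z0)&(X[:,2]<z1)&(rr<.058)&(rr>lo)
    return X[m]
def axisfit(Q):
    q=Q[:,:2];mu=q.mean(0);U,S,V=np.linalg.svd(q-mu);a=np.degrees(np.arctan2(V[0,1],V[0,0]))
    return (a+180)%180,mu,S
E
python3 - <<'E'
from meas import *
for c in("top","scene"):
    p=r.get_image(c);C=[.516,-.070]
    X,u,v=cloud(p)
    img=p["image"].astype(int)[v,u]
    d=X[:,:2]-C
    m=(X[:,2]>.006)&(X[:,2]<.018)&(abs(d[:,0])<.11)&(abs(d[:,1])<.1)
    print(c,m.sum(),cv2.minAreaRect((X[m][:,:2]*1000).astype(np.float32)))
    # top boss
    b=X[(X[:,2]>.174)&(np.hypot(*d.T)<.03)]; print("boss",len(b),b.mean(0).round(4),np.median(b[:,2]))
    Q=lugs(p,C);print("lugs",len(Q),Q.min(0).round(3),Q.max(0).round(3))
    if len(Q)>5:print(axisfit(Q))
    dk=X[(abs(X[:,2]-.12)<.005)&(np.hypot(*d.T)<.045)&(np.hypot(*d.T)>.022)]
    print("deck",len(dk),dk.min(0).round(3),dk.max(0).round(3),np.median(dk,0).round(4))
    mm=np.hypot(*d.T)<.06
    o=np.zeros((130,130,3),np.uint8)
E
```

```text
top 1368 ((501.10107421875, -70.26383209228516), (193.11671447753906, 193.69564819335938), 88.73490142822266)
boss 70 [ 0.5161 -0.0693  0.1794] 0.17996434352012475
lugs 133 [ 0.508 -0.124  0.128] [ 0.523 -0.017  0.139]
(np.float64(88.89783840521244), array([ 0.51611732, -0.07055818]), array([0.47604433, 0.04869797]))
deck 277 [ 0.481 -0.107  0.115] [ 0.552 -0.034  0.125] [ 0.509  -0.0798  0.1199]
scene 1433 ((501.6327209472656, -61.21471405029297), (176.35256958007812, 192.91233825683594), 88.32897186279297)
boss 72 [ 0.5147 -0.0656  0.179 ] 0.17936641584519264
lugs 145 [ 0.505 -0.123  0.129] [ 0.523 -0.013  0.14 ]
(np.float64(88.56471105874442), array([ 0.515127 , -0.0584236]), array([0.49332282, 0.05262953]))
deck 252 [ 0.479 -0.104  0.115] [ 0.55  -0.03   0.125] [ 0.5276 -0.0511  0.119 ]
```

Run:
```python
from meas import *
for c in("top","scene"):
    p=r.get_image(c);C=np.array([.516,-.070])
    hsv=cv2.cvtColor(p["image"],cv2.COLOR_RGB2HSV)
    X,u,v=cloud(p);d=X[:,:2]-C
    s=hsv[v,u]
    m=(X[:,2]>.005)&(X[:,2]<.02)&(abs(d[:,0])<.085)&(abs(d[:,1])<.07)&(s[:,1]<70)
    q=X[m][:,:2]
    print(c,m.sum(),cv2.minAreaRect((q*1000).astype(np.float32)))
    # edge fits per side
    for ax,sg in((0,1),(0,-1),(1,1),(1,-1)):
        o=1-ax;e=[]
        bins=np.arange(-.05,.051,.004)+C[o]
        for b in bins:
            k=q[abs(q[:,o]-b)<.002]
            if len(k)>1:
                e.append((b,sg*np.max(sg*k[:,ax])))
        e=np.array(e); med=np.median(e[:,1]);e=e[abs(e[:,1]-med)<.006]
        f=np.polyfit(e[:,0],e[:,1],1);print(ax,sg,len(e),round(np.degrees(np.arctan(f[0]))*(1 if ax else -1),2),round(np.polyval(f,C[o]),4))
    # deck points
    # deck shape by SVD moments of flat catch blocks
    k=X[(X[:,2]>.03)&(X[:,2]<.11)&(np.hypot(*d.T)>.041)&(np.hypot(*d.T)<.065)]
    print("blocks",len(k)); 
    for sg in(1,-1):
        kk=k[sg*(k[:,0]-C[0])>.02]; print(sg,len(kk),kk.mean(0).round(4) if len(kk) else 0, np.ptp(kk,0).round(3) if len(kk) else 0)
```

```text
top 1332 ((515.8392944335938, -70.67327117919922), (117.0448989868164, 147.26475524902344), 88.55770874023438)
0 1 26 -3.29 0.5879
0 -1 26 -1.14 0.4426
1 1 26 -1.44 -0.0123
1 -1 22 -2.09 -0.128
blocks 162
1 82 [ 0.561  -0.0632  0.0834] [0.014 0.039 0.07 ]
-1 80 [ 0.4706 -0.0716  0.0873] [0.013 0.038 0.036]
scene 1428 ((514.5845947265625, -67.06838989257812), (120.55807495117188, 148.8968505859375), 87.6534423828125)
0 1 26 -1.53 0.5875
0 -1 17 -1.41 0.4422
1 1 26 -2.07 -0.0085
1 -1 5 3.24 -0.0436
blocks 278
1 174 [ 0.5607 -0.0554  0.0751] [0.015 0.043 0.074]
-1 98 [ 0.4696 -0.0641  0.0819] [0.02  0.042 0.074]
```

Emit:
{"api": "play_rows", "payload": {"commands": [{"grip": 0.72,"slide": [0,0,-0.08],"yaw": 0},{"grip": 0.72,"slide": [-0.634,-0.57,-0.09],"yaw": 1},{"grip": 0.72,"slide": [-0.634,-0.57,-0.09],"yaw": 1},{"grip": 0.72,"slide": [-0.634,-0.57,-0.09],"yaw": 1},{"grip": 0.72,"slide": [-0.634,-0.57,-0.09],"yaw": 1},{"grip": 0.72,"slide": [-0.634,-0.57,-0.09],"yaw": 1},{"grip": 0.72,"slide": [-0.634,-0.57,-0.09],"yaw": 1},{"grip": 0.72,"slide": [-0.634,-0.57,-0.09],"yaw": 1},{"grip": 0.72,"slide": [-0.634,-0.57,-0.09],"yaw": 1},{"grip": 0.72,"slide": [-0.634,-0.57,-0.09],"yaw": 1},{"grip": 0.72,"slide": [-0.634,-0.57,-0.09],"yaw": 1},{"grip": 0.72,"slide": [-0.634,-0.57,-0.09],"yaw": 1},{"grip": 0.72,"slide": [-0.634,-0.57,-0.09],"yaw": 1},{"grip": 0.72,"slide": [-0.634,-0.57,-0.09],"yaw": 1},{"grip": 0.72,"slide": [-0.634,-0.57,-0.09],"yaw": 1},{"grip": 0.72,"slide": [-0.634,-0.57,-0.09],"yaw": 1},{"grip": 0.72,"slide": [-0.634,-0.57,-0.09],"yaw": 1},{"grip": 0.72,"slide": [-0.634,-0.57,-0.09],"yaw": 1}]}}

```text
time_s: 3.0
ee_pos: [0.5159, -0.0678, 0.2859]
eef_rot: [-3.141, -0.001, 1.732]
wrist_force: [0.0, 0.1, 0.0]
grip_width: 0.717
```

Emit:
{"api": "play_rows", "payload": {"commands": [{"grip": 0.72,"slide": [0,0,0],"yaw": 0.82},{"grip": 0.72,"slide": [0,0,0],"yaw": 0.82},{"grip": 0.72,"slide": [0,0,0],"yaw": 0.82},{"grip": 0.72,"slide": [0,0,0],"yaw": 0.82},{"grip": 0.72,"slide": [0,0,0],"yaw": 0.82},{"grip": 0.72,"slide": [0,0,0],"yaw": 0.82},{"grip": 0.72,"slide": [0,0,0.07],"yaw": 0.82},{"grip": 0.72,"slide": [0,0,0.1],"yaw": 0.82},{"grip": 0.72,"slide": [0,0,0.1],"yaw": 0.82}]}}

```text
time_s: 3.9
ee_pos: [0.5129, -0.0669, 0.2023]
eef_rot: [-3.134, 0.005, 0.875]
wrist_force: [0.2, -0.0, -0.5]
grip_width: 0.719
```

Run:
```python
from meas import *
o=r.get_obs();print(o["ee_pos"],o["eef_rot"],o["wrist_force"],o["joint_positions"])
p=r.get_image("scene");q=r.get_image("top")
a=cv2.resize(p["image"][90:230,190:350,::-1],(400,350),interpolation=2);b=cv2.resize(q["image"][150:290,260:420,::-1],(400,350),interpolation=2)
cv2.imwrite("pics/c2.png",np.hstack([a,b]))
```

```text
[ 0.51292169 -0.0668569   0.20233025] [-3.1335437   0.00454772  0.87504745] [ 0.22135943 -0.00094727 -0.51702694] [-1.52025471e-01  2.41909668e-01  1.70575073e+00  2.91622777e-04
  1.20317310e+00  5.43635640e-01]
```

View pics/c2.png

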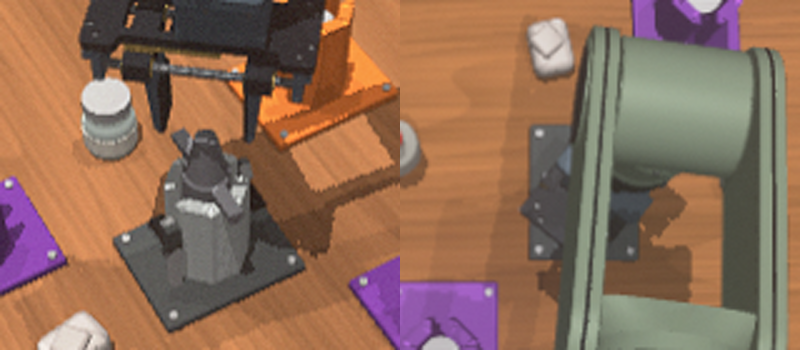

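The scene crop at left shows both fingers straddling the boss at (205,140), clear of the lugs at (180,140) and (228,200). The top view at right is hidden by the arm. I'll lower now.

Emit:
{"api": "play_rows", "payload": {"commands": [{"grip": 0.72,"slide": [0,0,0.03],"yaw": 0},{"grip": 0.72,"slide": [0,0,0.06],"yaw": 0},{"grip": 0.72,"slide": [0,0,0.085],"yaw": 0},{"grip": 0.72,"slide": [0,0,0.1],"yaw": 0},{"grip": 0.72,"slide": [0,0,0.1],"yaw": 0},{"grip": 0.72,"slide": [0,0,0.1],"yaw": 0}]}}

```text
time_s: 4.6
ee_pos: [0.5176, -0.0688, 0.1275]
eef_rot: [3.139, -0.002, 0.873]
wrist_force: [-0.2, -0.3, 0.7]
grip_width: 0.715
```

Run:
```python
from meas import *
o=r.get_obs();print(o["ee_pos"],o["eef_rot"],o["wrist_force"],o["joint_positions"])
p=r.get_image("scene")
cv2.imwrite("pics/c3.png",cv2.resize(p["image"][90:230,190:350,::-1],(640,560),interpolation=2))
```

```text
[ 0.51760866 -0.06875212  0.12746657] [ 3.13921007e+00 -1.58126776e-03  8.73099064e-01] [-0.18424788 -0.31943493  0.70066321] [-1.54157284e-01  3.08741148e-01  1.81657973e+00  1.42793878e-04
  1.01341479e+00  5.43466503e-01]
```

View pics/c3.png

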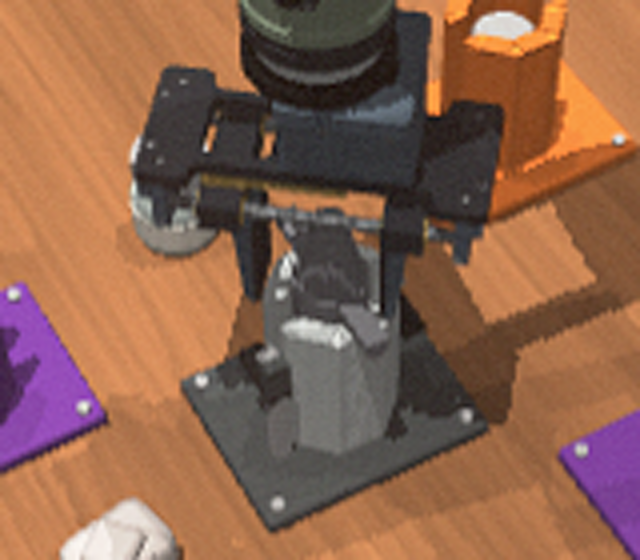

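Emit:
{"api": "play_rows", "payload": {"commands": [{"grip": 0.72,"yaw": 0.08,"slide": [0,0,0]},{"grip": 0.72,"yaw": 0.16,"slide": [0,0,0]},{"grip": 0.72,"yaw": 0.23,"slide": [0,0,0]},{"grip": 0.72,"yaw": 0.3,"slide": [0,0,0]},{"grip": 0.72,"yaw": 0.37,"slide": [0,0,0]},{"grip": 0.72,"yaw": 0.44,"slide": [0,0,0]},{"grip": 0.72,"yaw": 0.51,"slide": [0,0,0]},{"grip": 0.72,"yaw": 0.58,"slide": [0,0,0]},{"grip": 0.72,"yaw": 0.65,"slide": [0,0,0]},{"grip": 0.72,"yaw": 0.72,"slide": [0,0,0]},{"grip": 0.72,"yaw": 0.79,"slide": [0,0,0]},{"grip": 0.72,"yaw": 0.86,"slide": [0,0,0]},{"grip": 0.72,"yaw": 0.93,"slide": [0,0,0]},{"grip": 0.72,"yaw": 1,"slide": [0,0,0]}]}}

```text
time_s: 6.05
ee_pos: [0.5172, -0.0688, 0.1274]
eef_rot: [-3.141, -0.002, -0.177]
wrist_force: [-0.4, 0.1, -1.0]
grip_width: 0.721
```

Run:
```python
from meas import *
o=r.get_obs();print(o["ee_pos"],o["eef_rot"],o["wrist_force"],o["joint_positions"])
p=r.get_image("scene")
for d in r.spot_point(p,"lug"): print(d["p"],w(p,d["xyz"]))
cv2.imwrite("pics/c4.png",cv2.resize(p["image"][90:230,190:350,::-1],(640,560),interpolation=2))
```

```text
[ 0.5171992  -0.06881618  0.12737213] [-3.14140326e+00 -2.41316405e-03 -1.77339720e-01] [-0.35512252  0.12645312 -0.96510998] [-1.54407422e-01  3.08475583e-01  1.81726084e+00  1.57905771e-04
  1.01343936e+00  1.59364504e+00]
0.47 [ 0.55000918 -0.03703407  0.12297585]
```

View pics/c4.png

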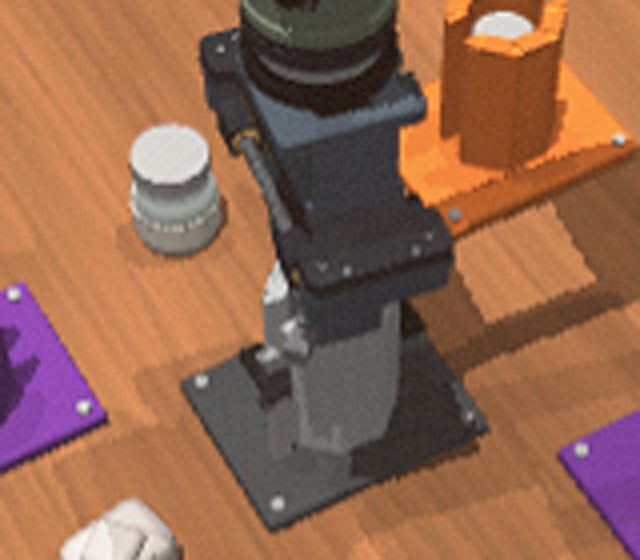

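Emit:
{"api": "play_rows", "payload": {"commands": [{"grip": 0.72,"yaw": 0.08,"slide": [0,0,0]},{"grip": 0.72,"yaw": 0.16,"slide": [0,0,0]},{"grip": 0.72,"yaw": 0.23,"slide": [0,0,0]},{"grip": 0.72,"yaw": 0.3,"slide": [0,0,0]},{"grip": 0.72,"yaw": 0.37,"slide": [0,0,0]},{"grip": 0.72,"yaw": 0.44,"slide": [0,0,0]},{"grip": 0.72,"yaw": 0.51,"slide": [0,0,0]},{"grip": 0.72,"yaw": 0.57,"slide": [0,0,0]},{"grip": 0.72,"yaw": 0.62,"slide": [0,0,0]},{"grip": 0.72,"yaw": 0.66,"slide": [0,0,0]},{"grip": 0.72,"yaw": 0.68,"slide": [0,0,0]},{"grip": 0.72,"yaw": 0.68,"slide": [0,0,0]}]}}

```text
time_s: 7.35
ee_pos: [0.5169, -0.0688, 0.1266]
eef_rot: [-3.141, -0.001, -0.885]
wrist_force: [-0.0, 0.6, 0.3]
grip_width: 0.719
```

Run:
```python
from meas import *
o=r.get_obs();print(o["ee_pos"],o["eef_rot"],o["wrist_force"],o["joint_positions"])
p=r.get_image("scene")
for n in("lug","slot"):
  for d in r.spot_point(p,n): print(n,d["p"],w(p,d["xyz"]))
q=r.get_image("top")
cv2.imwrite("pics/c5.png",np.hstack([cv2.resize(x["image"][s][:,:,::-1],(400,350),interpolation=2) for x,s in((p,np.s_[90:230,190:350]),(q,np.s_[150:290,260:420]))]))
```

```text
[ 0.51687716 -0.06882493  0.12655054] [-3.14064255e+00 -1.01035358e-03 -8.85299762e-01] [-0.04145998  0.58902421  0.34130536] [-1.54454006e-01  3.09357944e-01  1.81832085e+00  3.89632615e-05
  1.01252735e+00  2.30162099e+00]
lug 0.54 [ 0.56353102 -0.064067    0.12513694]
slot 0.87 [ 0.54030068 -0.07121907  0.11807372]
slot 0.81 [ 0.33807469 -0.2037902   0.11674663]
slot 0.81 [ 0.74356035 -0.19120126  0.12263809]
slot 0.67 [0.37224779 0.09063503 0.11865485]
```

View pics/c5.png

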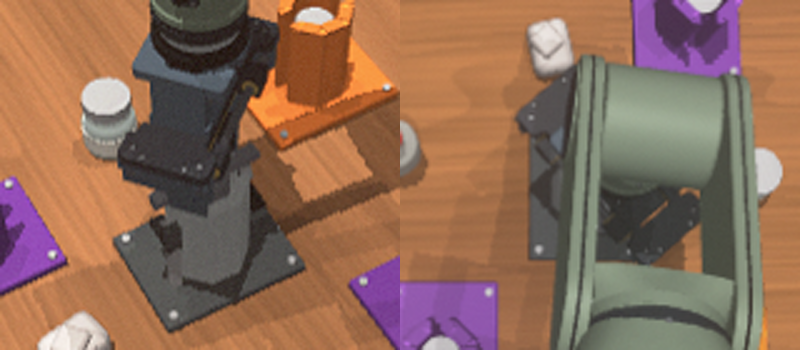

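Emit:
{"api": "play_rows", "payload": {"commands": [{"grip": 0.72,"yaw": 0.03,"slide": [0,0,0]},{"grip": 0.72,"yaw": 0.06,"slide": [0,0,0]},{"grip": 0.72,"yaw": 0.07,"slide": [0,0,0]},{"grip": 0.72,"yaw": 0.07,"slide": [0,0,0]},{"grip": 0.72,"yaw": 0.07,"slide": [0,0,0]},{"grip": 0.72,"yaw": 0.07,"slide": [0,0,0]}]}}

```text
time_s: 8.15
ee_pos: [0.5164, -0.0687, 0.1259]
eef_rot: [-3.142, 0.0, -0.959]
wrist_force: [-0.7, 0.1, 0.7]
grip_width: 0.723
```

Emit:
{"api": "play_rows", "payload": {"commands": [{"grip": 0.72,"yaw": -0.03,"slide": [0,0,0]},{"grip": 0.72,"yaw": -0.06,"slide": [0,0,-0.02]},{"grip": 0.72,"yaw": -0.06,"slide": [0,0,-0.08]},{"grip": 0.72,"yaw": -0.06,"slide": [0,0,-0.14]},{"grip": 0.72,"yaw": -0.06,"slide": [0,0,-0.17]},{"grip": 0.72,"yaw": -0.06,"slide": [0,0,-0.17]},{"grip": 0.72,"yaw": -0.06,"slide": [0,0,-0.17]}]}}

```text
time_s: 8.85
ee_pos: [0.5161, -0.0687, 0.2617]
eef_rot: [-3.142, 0.0, -0.897]
wrist_force: [-0.4, -0.3, -0.1]
grip_width: 0.721
```

Run:
```python
from meas import *
o=r.get_obs();print(o["time_s"],o["ee_pos"],o["eef_rot"],o["wrist_force"],o["joint_positions"])
p=r.get_image("scene")
for n in("lug","slot","boss","carrier","deck"):
  for d in r.spot_point(p,n)[:1]: print(n,d["p"],w(p,d["xyz"]))
Q=lugs(p,[.515,-.067]);print(len(Q),axisfit(Q),Q.min(0),Q.max(0))
Q=lugs(p,[.515,-.067],lo=.038);print(len(Q),axisfit(Q))
for s in(1,-1):print(Q[s*(Q[:,0]-.515)>0].mean(0))
cv2.imwrite("pics/c6.png",cv2.resize(p["image"][90:230,190:350,::-1],(640,560),interpolation=2))
```

```text
8.85 [ 0.51613744 -0.06867142  0.26173287] [-3.14152293e+00  1.16861877e-04 -8.96740471e-01] [-0.36254891 -0.25445934 -0.08282039] [-1.54443999e-01  2.06047895e-01  1.60120989e+00  1.34106680e-04
  1.33437385e+00  2.31306139e+00]
lug 0.93 [ 0.55960436 -0.07138473  0.12544058]
slot 0.88 [ 0.74177489 -0.19397259  0.12181234]
boss 0.95 [ 0.51861515 -0.06610672  0.17886723]
carrier 0.57 [ 0.51457885 -0.06808714  0.10429917]
deck 0.95 [0.34460168 0.09533464 0.11435181]
162 (np.float64(178.33826690515284), array([ 0.51824484, -0.06506014]), array([0.5228133 , 0.06249919])) [ 0.46115955 -0.07559206  0.12814765] [ 0.57077677 -0.05531951  0.13801659]
97 (np.float64(178.28220987990733), array([ 0.52148395, -0.06515491]), array([0.4510393 , 0.04761874]))
[ 0.56125187 -0.06635162  0.13324135]
[ 0.4694069  -0.06358778  0.13377146]
```

View pics/c6.png

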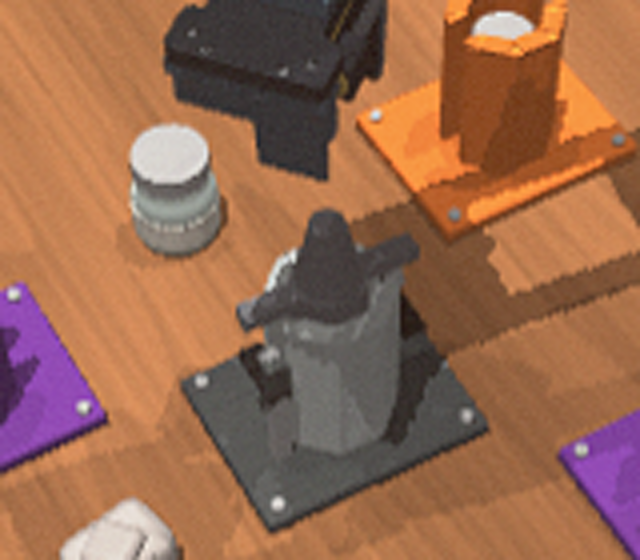

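Lug yaw is −1.7°, which matches the slot/plate yaw of −1.7° ± 0.7°. In the crop, the lugs at (260,312) and (400,252) line up with the catch block at (265,360). I'll shut the fingers and approach the boss.

Emit:
{"api": "play_rows", "payload": {"commands": [{"grip": 0,"slide": [0,0,0],"yaw": 0},{"grip": 0,"slide": [0,0,0],"yaw": 0},{"grip": 0,"slide": [0,0,0],"yaw": 0},{"grip": 0,"slide": [0,0,0.02],"yaw": 0},{"grip": 0,"slide": [0,0,0.05],"yaw": 0},{"grip": 0,"slide": [0,0,0.08],"yaw": 0},{"grip": 0,"slide": [0,0,0.094],"yaw": 0},{"grip": 0,"slide": [0,0,0.094],"yaw": 0},{"grip": 0,"slide": [0,0,0.094],"yaw": 0}]}}

```text
time_s: 10.05
ee_pos: [0.517, -0.0688, 0.1875]
eef_rot: [-3.141, -0.001, -0.897]
wrist_force: [-0.4, -0.6, 0.1]
grip_width: 0.007
```

Emit:
{"api": "play_rows", "payload": {"commands": [{"grip": 0,"slide": [0,0,0.004],"yaw": 0},{"grip": 0,"slide": [0,0,0.007],"yaw": 0},{"grip": 0,"slide": [0,0,0.009],"yaw": 0},{"grip": 0,"slide": [0,0,0.01],"yaw": 0},{"grip": 0,"slide": [0,0,0.01],"yaw": 0}]}}

```text
time_s: 10.55
ee_pos: [0.5167, -0.0688, 0.1791]
eef_rot: [-3.141, -0.001, -0.897]
wrist_force: [-0.2, -0.2, 1.1]
grip_width: 0.008
```

Emit:
{"api": "play_rows", "payload": {"commands": [{"grip": 0,"slide": [0,0,0.0015],"yaw": 0},{"grip": 0,"slide": [0,0,0.003],"yaw": 0},{"grip": 0,"slide": [0,0,0.003],"yaw": 0}]}}

```text
time_s: 10.85
ee_pos: [0.5167, -0.0688, 0.1763]
eef_rot: [-3.141, -0.0, -0.897]
wrist_force: [0.4, -0.3, 2.3]
grip_width: 0.005
```

Emit:
{"api": "play_rows", "payload": {"commands": [{"grip": 0,"slide": [0,0,0.002],"yaw": 0},{"grip": 0,"slide": [0,0,0.004],"yaw": 0},{"grip": 0,"slide": [0,0,0.004],"yaw": 0}]}}

```text
time_s: 11.15
ee_pos: [0.5165, -0.0687, 0.173]
eef_rot: [-3.141, -0.0, -0.897]
wrist_force: [2.3, -0.3, 2.1]
grip_width: 0.003
```

Emit:
{"api": "play_rows", "payload": {"commands": [{"grip": 0,"slide": [0,0,0.002],"yaw": 0},{"grip": 0,"slide": [0,0,0.004],"yaw": 0},{"grip": 0,"slide": [0,0,0.004],"yaw": 0}]}}

```text
time_s: 11.45
ee_pos: [0.5165, -0.0687, 0.1698]
eef_rot: [-3.141, -0.0, -0.897]
wrist_force: [1.2, -0.0, 2.5]
grip_width: 0.004
```

Run:
```python
from meas import *
p=r.get_image("scene")
cv2.imwrite("pics/c7.png",cv2.resize(p["image"][90:230,190:350,::-1],(640,560),interpolation=2))
```

```text
(no output)
```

View pics/c7.png

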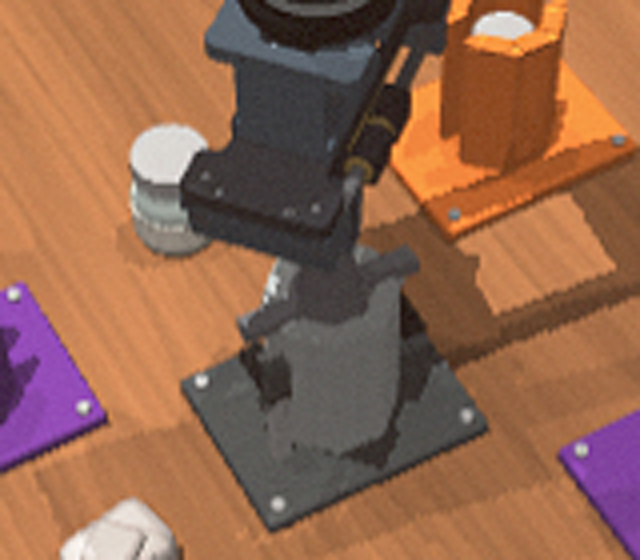

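The crop shows both lugs down evenly, now at (260,322) and (400,263), so they are in the slots. I'll keep pressing.

Emit:
{"api": "play_rows", "payload": {"commands": [{"grip": 0,"slide": [0,0,0.0025],"yaw": 0},{"grip": 0,"slide": [0,0,0.005],"yaw": 0},{"grip": 0,"slide": [0,0,0.0075],"yaw": 0},{"grip": 0,"slide": [0,0,0.0075],"yaw": 0}]}}

```text
time_s: 11.9
ee_pos: [0.5165, -0.0687, 0.1637]
eef_rot: [-3.142, 0.0, -0.897]
wrist_force: [1.6, -0.7, 3.5]
grip_width: 0.003
```

Emit:
{"api": "play_rows", "payload": {"commands": [{"grip": 0,"slide": [0,0,0.0025],"yaw": 0},{"grip": 0,"slide": [0,0,0.005],"yaw": 0},{"grip": 0,"slide": [0,0,0.0075],"yaw": 0},{"grip": 0,"slide": [0,0,0.0075],"yaw": 0}]}}

```text
time_s: 12.3
ee_pos: [0.5166, -0.0688, 0.1579]
eef_rot: [-3.141, -0.0, -0.897]
wrist_force: [1.0, 0.1, 4.4]
grip_width: 0.006
```

Emit:
{"api": "play_rows", "payload": {"commands": [{"grip": 0,"slide": [0,0,0.0015],"yaw": 0},{"grip": 0,"slide": [0,0,0.003],"yaw": 0},{"grip": 0,"slide": [0,0,0.0045],"yaw": 0},{"grip": 0,"slide": [0,0,0.0045],"yaw": 0}]}}

```text
time_s: 12.7
ee_pos: [0.5166, -0.0688, 0.1547]
eef_rot: [-3.141, -0.0, -0.897]
wrist_force: [0.9, -0.9, 6.2]
grip_width: 0.001
```

Emit:
{"api": "play_rows", "payload": {"commands": [{"grip": 0,"slide": [0,0,0.00125],"yaw": 0},{"grip": 0,"slide": [0,0,0.0025],"yaw": 0},{"grip": 0,"slide": [0,0,0.0025],"yaw": 0}]}}

```text
time_s: 13.0
ee_pos: [0.5167, -0.0688, 0.153]
eef_rot: [-3.141, -0.001, -0.897]
wrist_force: [0.4, -1.1, 8.6]
grip_width: 0.009
```

Emit:
{"api": "play_rows", "payload": {"commands": [{"grip": 0,"slide": [0,0,0.00125],"yaw": 0},{"grip": 0,"slide": [0,0,0.00125],"yaw": 0}]}}

```text
time_s: 13.2
ee_pos: [0.5168, -0.0688, 0.1523]
eef_rot: [-3.141, -0.001, -0.897]
wrist_force: [-0.0, 0.9, 9.0]
grip_width: 0.004
```

Emit:
{"api": "play_rows", "payload": {"commands": [{"grip": 0,"slide": [0,0,0.00125],"yaw": 0},{"grip": 0,"slide": [0,0,0.00125],"yaw": 0}]}}

```text
time_s: 13.4
ee_pos: [0.5168, -0.0688, 0.1513]
eef_rot: [-3.141, -0.001, -0.897]
wrist_force: [0.7, 0.2, 8.5]
grip_width: 0.005
```

Emit:
{"api": "play_rows", "payload": {"commands": [{"grip": 0,"slide": [0,0,0.00125],"yaw": 0},{"grip": 0,"slide": [0,0,0.00125],"yaw": 0}]}}

```text
time_s: 13.6
ee_pos: [0.5168, -0.0688, 0.1501]
eef_rot: [-3.141, -0.001, -0.897]
wrist_force: [0.0, -0.1, 7.3]
grip_width: 0.002
```

Emit:
{"api": "play_rows", "payload": {"commands": [{"grip": 0,"slide": [0,0,0.00125],"yaw": 0},{"grip": 0,"slide": [0,0,0.0025],"yaw": 0},{"grip": 0,"slide": [0,0,0.0025],"yaw": 0}]}}

```text
time_s: 13.9
ee_pos: [0.5167, -0.0688, 0.1479]
eef_rot: [-3.141, -0.001, -0.897]
wrist_force: [0.1, -0.3, 8.4]
grip_width: 0.004
```

Emit:
{"api": "play_rows", "payload": {"commands": [{"grip": 0,"slide": [0,0,0.00125],"yaw": 0},{"grip": 0,"slide": [0,0,0.00125],"yaw": 0}]}}

```text
time_s: 14.1
ee_pos: [0.5167, -0.0688, 0.1469]
eef_rot: [-3.141, -0.001, -0.897]
wrist_force: [0.0, 0.2, 7.1]
grip_width: 0.009
```

Emit:
{"api": "play_rows", "payload": {"commands": [{"grip": 0,"slide": [0,0,0.00125],"yaw": 0},{"grip": 0,"slide": [0,0,0.00125],"yaw": 0}]}}

```text
time_s: 14.3
ee_pos: [0.5167, -0.0688, 0.1459]
eef_rot: [-3.141, -0.001, -0.897]
wrist_force: [0.0, -0.3, 6.6]
grip_width: 0.008
```

Emit:
{"api": "play_rows", "payload": {"commands": [{"grip": 0,"slide": [0,0,0.00125],"yaw": 0},{"grip": 0,"slide": [0,0,0.00125],"yaw": 0}]}}

```text
time_s: 14.5
ee_pos: [0.5167, -0.0688, 0.1449]
eef_rot: [-3.141, -0.001, -0.897]
wrist_force: [-0.1, 0.1, 7.6]
grip_width: 0.001
```

Emit:
{"api": "play_rows", "payload": {"commands": [{"grip": 0,"slide": [0,0,0.00125],"yaw": 0},{"grip": 0,"slide": [0,0,0.00125],"yaw": 0}]}}

```text
time_s: 14.7
ee_pos: [0.5167, -0.0688, 0.144]
eef_rot: [-3.141, -0.001, -0.897]
wrist_force: [0.7, -0.2, 7.8]
grip_width: 0.003
```

Emit:
{"api": "play_rows", "payload": {"commands": [{"grip": 0,"slide": [0,0,0.00125],"yaw": 0},{"grip": 0,"slide": [0,0,0.00125],"yaw": 0}]}}

```text
time_s: 14.9
ee_pos: [0.5167, -0.0688, 0.143]
eef_rot: [-3.141, -0.001, -0.897]
wrist_force: [0.4, 0.6, 7.3]
grip_width: 0.005
```

Emit:
{"api": "play_rows", "payload": {"commands": [{"grip": 0,"slide": [0,0,0.00125],"yaw": 0},{"grip": 0,"slide": [0,0,0.00125],"yaw": 0}]}}

```text
time_s: 15.1
ee_pos: [0.5167, -0.0688, 0.142]
eef_rot: [-3.141, -0.001, -0.897]
wrist_force: [0.4, 0.0, 7.9]
grip_width: 0.006
```

Emit:
{"api": "play_rows", "payload": {"commands": [{"grip": 0,"slide": [0,0,0.00125],"yaw": 0},{"grip": 0,"slide": [0,0,0.00125],"yaw": 0}]}}

```text
time_s: 15.3
ee_pos: [0.5167, -0.0688, 0.1411]
eef_rot: [-3.141, -0.001, -0.897]
wrist_force: [0.5, -1.0, 8.4]
grip_width: 0.004
```

Emit:
{"api": "play_rows", "payload": {"commands": [{"grip": 0,"slide": [0,0,0.00125],"yaw": 0},{"grip": 0,"slide": [0,0,0.00125],"yaw": 0}]}}

```text
time_s: 15.5
ee_pos: [0.5167, -0.0688, 0.1401]
eef_rot: [-3.141, -0.001, -0.897]
wrist_force: [-0.9, -1.1, 7.7]
grip_width: -0.0
```

Emit:
{"api": "play_rows", "payload": {"commands": [{"grip": 0,"slide": [0,0,0.00125],"yaw": 0},{"grip": 0,"slide": [0,0,0.00125],"yaw": 0}]}}

```text
time_s: 15.7
ee_pos: [0.5168, -0.0688, 0.1391]
eef_rot: [-3.141, -0.001, -0.897]
wrist_force: [-0.3, -0.4, 8.7]
grip_width: 0.007
```

Emit:
{"api": "play_rows", "payload": {"commands": [{"grip": 0,"slide": [0,0,0.00125],"yaw": 0},{"grip": 0,"slide": [0,0,0.00125],"yaw": 0}]}}

```text
time_s: 15.9
ee_pos: [0.5168, -0.0688, 0.138]
eef_rot: [-3.141, -0.001, -0.897]
wrist_force: [0.0, -0.3, 7.4]
grip_width: 0.001
```

Emit:
{"api": "play_rows", "payload": {"commands": [{"grip": 0,"slide": [0,0,0.00125],"yaw": 0},{"grip": 0,"slide": [0,0,0.00125],"yaw": 0}]}}

```text
time_s: 16.1
ee_pos: [0.5167, -0.0688, 0.137]
eef_rot: [-3.141, -0.001, -0.897]
wrist_force: [0.6, 0.9, 8.2]
grip_width: 0.002
```

Emit:
{"api": "play_rows", "payload": {"commands": [{"grip": 0,"slide": [0,0,0.00125],"yaw": 0},{"grip": 0,"slide": [0,0,0.00125],"yaw": 0}]}}

```text
time_s: 16.3
ee_pos: [0.5167, -0.0687, 0.136]
eef_rot: [-3.141, -0.001, -0.897]
wrist_force: [1.3, 0.6, 8.2]
grip_width: 0.001
```

Emit:
{"api": "play_rows", "payload": {"commands": [{"grip": 0,"slide": [0,0,0.00125],"yaw": 0},{"grip": 0,"slide": [0,0,0.00125],"yaw": 0}]}}

```text
time_s: 16.5
ee_pos: [0.5168, -0.0688, 0.1355]
eef_rot: [-3.141, -0.001, -0.897]
wrist_force: [0.1, -0.1, 11.4]
grip_width: 0.002
```

Emit:
{"api": "play_rows", "payload": {"commands": [{"grip": 0,"slide": [0,0,0.00125],"yaw": 0},{"grip": 0,"slide": [0,0,0.00125],"yaw": 0}]}}

```text
time_s: 16.7
ee_pos: [0.5169, -0.0688, 0.1351]
eef_rot: [-3.14, -0.001, -0.897]
wrist_force: [-2.0, 0.4, 14.4]
grip_width: 0.006
```

Emit:
{"api": "play_rows", "payload": {"commands": [{"grip": 0,"slide": [0,0,0.001],"yaw": 0},{"grip": 0,"slide": [0,0,0.001],"yaw": 0},{"grip": 0,"slide": [0,0,0.001],"yaw": 0}]}}

```text
time_s: 17.0
ee_pos: [0.517, -0.0688, 0.1348]
eef_rot: [-3.14, -0.002, -0.897]
wrist_force: [-2.1, 0.0, 16.2]
grip_width: 0.005
```

Run:
```python
from meas import *
p=r.get_image("scene")
cv2.imwrite("pics/c8.png",cv2.resize(p["image"][90:230,190:350,::-1],(640,560),interpolation=2))
```

```text
(no output)
```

View pics/c8.png

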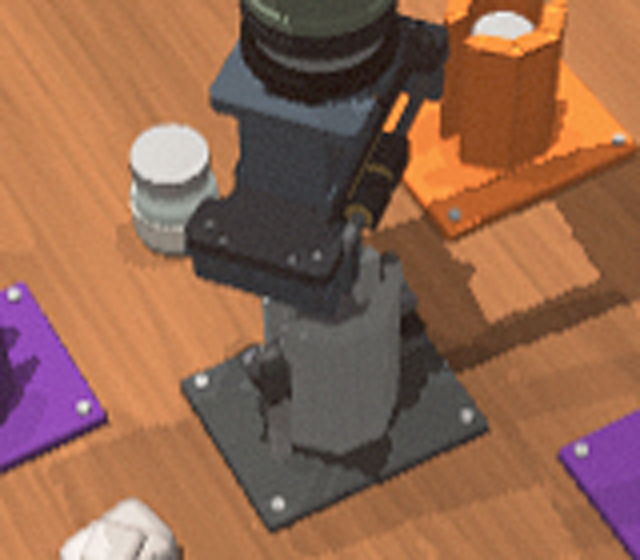

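Emit:
{"api": "play_rows", "payload": {"commands": [{"grip": 0,"slide": [0,0,-0.003],"yaw": 0},{"grip": 0,"slide": [0,0,-0.005],"yaw": 0},{"grip": 0,"slide": [0,0,-0.005],"yaw": 0},{"grip": 0,"slide": [0,0,-0.005],"yaw": 0}]}}

```text
time_s: 17.45
ee_pos: [0.5168, -0.0688, 0.1373]
eef_rot: [-3.141, -0.001, -0.897]
wrist_force: [0.4, 0.4, 8.5]
grip_width: 0.0
```

Emit:
{"api": "play_rows", "payload": {"commands": [{"grip": 0,"slide": [0,0,-0.003],"yaw": 0},{"grip": 0,"slide": [0,0,-0.005],"yaw": 0},{"grip": 0,"slide": [0,0,-0.005],"yaw": 0},{"grip": 0,"slide": [0,0,-0.005],"yaw": 0}]}}

```text
time_s: 17.85
ee_pos: [0.5158, -0.0686, 0.1399]
eef_rot: [3.14, 0.001, -0.897]
wrist_force: [0.1, -0.2, -0.4]
grip_width: 0.006
```

The force fell to zero at about 0.139 m, so the carrier is holding by itself. I'll lift away, then swing aside so both cameras can see it.

Emit:
{"api": "play_rows", "payload": {"commands": [{"grip": 0,"slide": [0,0,-0.02],"yaw": 0},{"grip": 0,"slide": [0,0,-0.06],"yaw": 0},{"grip": 0,"slide": [0,0,-0.12],"yaw": 0},{"grip": 0,"slide": [0,0,-0.17],"yaw": 0},{"grip": 0,"slide": [0,0,-0.17],"yaw": -0.15},{"grip": 0,"slide": [0,0,-0.17],"yaw": -0.3},{"grip": 0,"slide": [-0.23,0.18,-0.17],"yaw": -1},{"grip": 0,"slide": [-0.23,0.18,-0.17],"yaw": -1},{"grip": 0,"slide": [-0.23,0.18,-0.17],"yaw": -1},{"grip": 0,"slide": [-0.23,0.18,-0.17],"yaw": -1},{"grip": 0,"slide": [-0.23,0.18,-0.17],"yaw": -1},{"grip": 0,"slide": [-0.23,0.18,-0.17],"yaw": -1},{"grip": 0,"slide": [-0.23,0.18,-0.17],"yaw": -1},{"grip": 0,"slide": [-0.23,0.18,-0.17],"yaw": -1}]}}

```text
time_s: 19.25
ee_pos: [0.29, -0.015, 0.2766]
eef_rot: [3.141, -0.0, 0.149]
wrist_force: [0.1, -0.2, 0.3]
grip_width: 0.004
```

Run:
```python
from meas import *
p=r.get_image("scene");q=r.get_image("top");o=r.get_obs();print(o["time_s"],o["ee_pos"],o["wrist_force"])
for x in(p,q):
  for n in("boss","carrier","lug","wash_bottle","jar","rock"):
    for d in r.spot_point(x,n)[:2]: print(n,round(d["p"],2),w(x,d["xyz"]).round(3))
  X,u,v=cloud(x);d=X[:,:2]-[.516,-.068];rr=np.hypot(*d.T)
  b=X[(rr<.012)&(X[:,2]<.16)];t=np.percentile(b[:,2],90);k=b[b[:,2]>t-.003];print("boss top",t,len(k),k.mean(0).round(4), [ (k[k[:,0]>k[:,0].mean()][:,2].mean()-k[k[:,0]<k[:,0].mean()][:,2].mean()).round(4)])
  for s in(1,-1):
    l=X[(s*d[:,0]>.042)&(s*d[:,0]<.055)&(abs(d[:,1])<.006)&(X[:,2]>.05)];print("lug side",s,len(l),np.round(np.percentile(l[:,2],[10,50,90]),4) if len(l) else "")
cv2.imwrite("pics/c9.png",np.hstack([cv2.resize(x["image"][s][:,:,::-1],(400,400),interpolation=2) for x,s in((p,np.s_[110:230,210:330]),(q,np.s_[160:280,280:400]))]))
```

```text
19.35 [ 0.29003631 -0.01502098  0.27638037] [ 0.63525556  0.31117925 -0.62136544]
boss 0.64 [ 0.518 -0.067  0.136]
carrier 0.55 [ 0.511 -0.067  0.06 ]
lug 0.7 [ 0.565 -0.073  0.084]
wash_bottle 0.98 [ 0.564  0.143 -0.004]
jar 0.87 [ 0.527 -0.249  0.001]
rock 0.56 [ 0.67  -0.033  0.001]
rock 0.3 [ 0.516 -0.069  0.136]
boss top 0.1386246475157937 47 [ 0.5169 -0.0662  0.1374] [np.float64(-0.0002)]
lug side 1 29 [0.0807 0.0895 0.0926]
lug side -1 23 [0.0898 0.0939 0.1014]
boss 0.67 [ 0.519 -0.071  0.14 ]
carrier 0.91 [ 0.514 -0.072  0.058]
lug 0.53 [ 0.564 -0.074  0.082]
wash_bottle 0.83 [ 0.566  0.139 -0.002]
jar 0.69 [ 0.532 -0.248 -0.001]
rock 0.85 [ 0.677 -0.04  -0.001]
boss top 0.13913936424008427 43 [ 0.5182 -0.069   0.1382] [np.float64(0.0011)]
lug side 1 17 [0.0883 0.0916 0.099 ]
lug side -1 20 [0.0891 0.0911 0.0944]
```

View pics/c9.png

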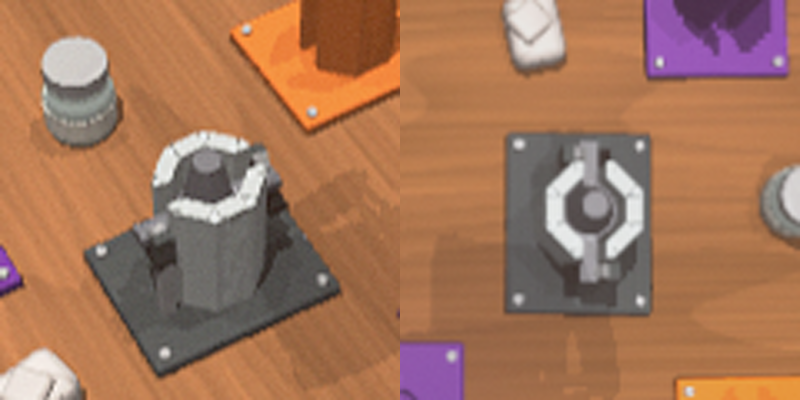

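Both lugs sit in the slots, at top-crop (592,155) and (592,262). The boss is at about 0.138 m, and the bottle, jar and rock haven't moved. One more check that it's level.

Run:
```python
from meas import *
for c in("top","scene"):
  x=r.get_image(c)
  X,u,v=cloud(x);a=np.radians(-1.7);cy=-.070 if c=="top" else -.067
  d=X[:,:2]-[.5165,cy];d=d@np.array([[np.cos(a),-np.sin(a)],[np.sin(a),np.cos(a)]])
  m=(abs(d[:,1])<.006)&(X[:,2]>.07)&(abs(d[:,0])<.062)
  print(c)
  for b in np.arange(-.06,.061,.004):
    k=m&(abs(d[:,0]-b)<.002)
    if k.sum():print(round(b*1000),np.round(np.sort(X[k][:,2])*1000,0).astype(int))
  k=X[(np.hypot(d[:,0],d[:,1])<.016)&(X[:,2]>.135)];print("top",k[:,:2].min(0),k[:,:2].max(0),k.mean(0))
  A=np.c_[k[:,:2]-k[:,:2].mean(0),np.ones(len(k))];
  kk=k[k[:,2]>.1365];A=np.c_[kk[:,:2]-kk[:,:2].mean(0),np.ones(len(kk))];print(np.linalg.lstsq(A,kk[:,2],rcond=None)[0])
```

```text
top
-52 [91 91 91 95]
-48 [ 89  90  93  94  95 100 101]
-44 [ 86  89  90  90  91  91  92  94 101]
-40 [ 88  90  91  91  92  92  92  95 101]
-36 [88 89 90 92 92]
-32 [86 90 90 90 90 91 91 92]
-28 [93 93 94 96]
-24 [89 89 91 92 92 93 93 95]
-20 [90 91 91 94 95 97]
-16 [ 89  90  95  98  99  99 109]
-12 [102 105 106 106 108 111 115 117 118 123 124 125]
-8 [125 128 130 133 135 135 137 138 139 140]
-4 [135 138 138 138 139 139 139 139]
0 [134 135 136 138 138 140]
4 [134 135 135 137 137 137 138 138 139 140 143]
8 [137 137 139 140 140]
12 [136 138 138 139]
16 [113 121 124 125]
20 [90 90 91 94 94]
24 [90 91 91 92 92 93]
28 [90 90 91 91 92 92 93 93]
32 [90 90 91 91 92 94 94]
36 [85 88 91 92 93]
40 [90 91 91 91 92 93 94 95]
44 [90 91 93 95 97]
48 [89 91 92 93 94 95 95]
52 [91 92 92 92 95]
top [ 0.50930158 -0.07881082] [ 0.52689452 -0.05868219] [ 0.518518   -0.0695581   0.13818615]
[ 0.02642539 -0.04482244  0.13849309]
scene
-56 [73 91 93]
-52 [74 76 90 91 91 92 93 94 96]
-48 [72 75 90 91 92 92 98]
-44 [74 90 93]
-32 [91]
-28 [89 92 93]
-24 [89 90 90 91 91 91]
-20 [89]
-16 [105]
-12 [118 128 133]
-8 [136 136 137 137 137 137 137 139]
-4 [134 136 136 136 137 137 137 138 138 139 140]
0 [135 135 135 138 138]
4 [134 136 136 136 137 138 138 139]
8 [129 129 130 131 134 134 134 134 135 135 138 138]
12 [110 110 113 114 116 116 117 118 119 119 120 120 123 124 125 130]
16 [104 106 111]
28 [89 91 93]
32 [92 92 92 92]
36 [89 89 90 92]
40 [88 91 92]
44 [89 91 92 93]
48 [71 72 73 76 89 90 90 91 92 92 93 95]
52 [78 80 81 83 84 84 85 88 89 89 89 90 91 91 91]
top [ 0.50718475 -0.07552935] [ 0.52501907 -0.05438679] [ 0.5155998  -0.06550541  0.13709869]
[ 0.03788034 -0.0188569   0.13775729]
```

Both lug tops are at about 91 mm on either side, so the carrier is level. Tongues show above both lugs at 95–101 mm.

```bash
python3 -c "
from plant import r
print(r.hand_in())"
```

```text
the job is handed in; nothing more can be done
None
```

The carrier is turned, pressed down and staying down by itself in the aluminium magazine. I handed the job in at about 19.5 s of the 48 s allowed.

- **Turning:** I turned the carrier about 90° by pushing both lugs at once with the partly open fingers. The lugs ended at −1.7° yaw, against −1.7° (give or take about 0.7°) for the slots.
- **Pressing:** I shut the fingers and pressed the boss down in small steps. The force stayed around 7–9 N while the catches were pushed aside, then rose sharply near boss height 0.136 m. I stopped at a highest reading of 16.2 N and backed off.
- **Final checks:** The carrier stayed down when released, with the boss at about 0.138 m. That is about 42 mm below its start height and 2 mm above the ledge. Both lug tops measure about 91 mm, so it is level. The bottle, jar and rock are where they were, within measuring error.
- **Less certain:** Some depth readings around 95–101 mm near the lugs look like the catch tongues above them, but those are sparse and noisy (mostly at the −x lug). The two cameras also disagree by 2–3 mm sideways. That both catches snapped follows mainly from the carrier holding level and staying down.

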